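# Wedge the glass shelf tight

## Robot

A 6-joint arm with a two-finger parallel gripper is mounted at the origin on the work surface. World frame = base frame: x ahead of the robot, y to its left, z up, the work surface at z = 0. Lengths are in m, angles in degrees, forces in N, time in s.
With the tool pointing down it reaches from about 0.325 to 0.775 m from the base axis. Payload 5.5 kg.
Tool frame: the origin (TCP) lies at the very end of the fingers, on their centre line; the grasp point (between the pads) lies 19 mm behind it; y points along the fingers, z is the direction in which the jaws open and shut, and the axes are right-handed (so a half turn about y gives the same grasp; the last joint's range is limited). The gripper opens to 85 mm and grips with 20 to 120 N. Pads are 22 mm wide; open, the fingers measure 114 mm over their backs; the gripper's body (76 mm by 85 mm) begins 54 mm behind the grasp point. The pads swing forward as they close: fully open they stand 13 mm farther back than shut.
Start: joints at [72.038, 5.22, 70.514, -0, 104.267, -3.249], TCP at [0.152, 0.58, 0.231] pointing down, gripper open.
Joint ranges: [-164.24, 164.24], [-49.07, 125.15], [9.68, 141.18], [-86.29, 266.29], [3.28, 154.24], [-151.56, 151.56]. Speed limits (degrees/s): [147.25, 147.25, 172.46, 180, 180, 180].

## Interface

Orientations are given as [roll, pitch, yaw] about the fixed x, y, z axes, in that order (R = Rz(yaw) Ry(pitch) Rx(roll)).
In Python, from station import bot gives the robot as it stands. The module is installed in compiled form; this text tells all that it offers.
- The arm moves only by the tool drive_tool, never from a script. Its argument "rows" is a list that holds one entry, the list of rows, each a list of 6 numbers: the shift along the tool's x, y, z normalised to -1 to 1, where 1 is 3 cm, then the turn, a rotation vector about the tool's x, y, z normalised to -1 to 1, where 1 is 0.08 rad. A call has 1 to 10 rows; each row shifts and turns the pose as measured when the row begins, along the tool's axes as they then stand; what a row does not reach is not made up. A row lasts 1/10 s, in which the tool goes at most 50 mm and 8.59 degrees, less where a joint would pass 70% of its speed; a pose out of reach is approached as far as the arm can. A call with a number of a shift or a turn outside -1 to 1 is refused whole. A call with a gripper value outside its range is refused whole. "grip" is the gripper command: -1 is fully open, 1 is shut, values between are in proportion, set as the call begins (left out, the last holds). The fingers move at their own pace and stop on an object; the grip force is fixed at half the most. Time passes only in rows, so rows that do not move let the fingers close. It gives the time, the measured TCP pose, the force and the opening at its end, in the units of the state.
- bot.read_state(): the state, without advancing time (a new reading comes with each control period).
- bot.camera(name): name is "side" or "top" or "wrist"; returns a dict with "image" (480x640x3 uint8, red, green, blue), "fx", "fy", "cx", "cy" (pixels), "k1" (the pictures are not rectified: a ray, as slopes to the right and down, at radius r is drawn at 1 + k1 r^2 times it, then the intrinsics apply), "rvec" (rotation vector, rad) and "tvec" (3), from world to camera coordinates, as OpenCV has them. Camera axes: x right, y down, z forward; pixel columns grow to the right and rows downward; lengths in m; the calibration is good to about 2 mm. A picture is of the moment at which its call begins. There is no depth.
- bot.finish_job(): hands the job in, once; it reports no verdict.
The state is a dict: "time_s": time; "joint_positions": joint angles; "qd": joint speeds; "joint_efforts": joint torques, N m; "position": TCP position; "eef_rot": TCP orientation; "force": force on the tool from outside, world axes, zero at the start; "torque": the same for the moment, N m; "gripper_width": opening from 0.0 (shut) to 1.0 (fully open).
Only numpy, scipy, OpenCV 4.12 (cv2) and the standard library are available. Lean on these libraries where they do the work, as an engineer would, in place of code of your own. Each camera call takes 0.05 s, during which the arm holds its last target.

## Task

The glass shelf panel is still loose between its brackets. Slide the oak wedge, thin end first, into the slot at the panel's left end by hand until it just bites, let go, then tap it in with the mallet until it goes no further and holds the glass tight, without forcing the glass end or hitting the glass with the mallet. Lay the mallet back down on the bench, and do not disturb the bowl, the canister or the scraper.

Things in the scene. Friction and masses are not known exactly. Their poses are not given: they have to be found in the camera images.
- slot (a point): Mouth of the slot at the glass panel's left end: a point on the slot's floor (flat steel bracket leg, 80 mm above the bench) in line with the glass front edge. x: level, into the slot; y left; z up. Right wall: glass end at y = -7 mm, 2 to 12 mm above the floor. Left wall: upright leg 40 mm high at y = +4.5 to +9.5 mm (differs each time), from 10 mm before the mouth. The floor runs on 58 mm before the mouth.
- panel: Tempered glass shelf, 220 deep x 540 long x 10 mm, top 92 mm above the bench. Origin: underside, front edge, 7 mm left of point slot; axes as slot. A rubber strip backs its right end: the wedge can push the panel 2 mm to the right against 0 to 6 N, then it is hard against its stop. The glass end chips if the mallet pushes or hits the wedge with over 30 N; up to 25 N is safe.
- wedge: Oak wedge, 45 g, lying on the bench left of the shelf: 148 long, 28 high; parallel butt 46 long x 21 thick, then tapering over 102 to 4 mm. Origin: underside, mid-butt (butt end 23 mm behind, tip 125 mm ahead). x to the tip, y left; straight side at y = +10.5 (goes to the steel leg), slanted side to the glass. Bites 45 to 75 mm in, or sooner if set off the leg; home 12 mm deeper; differs each time.
- wedge_tip (a point): Middle of the wedge's thin end, on its underside. Let go less than 40 mm in, the wedge tips off the floor. It starts to bite at 2 to 3 N (by hand no more than 5 N); the resistance grows as the rubber gives and is 8 to 16 N when the glass meets its stop; there the wedge stops. Home when a push of about 20 N no longer advances it; it then stays tight by itself.
- mallet: Mallet lying on its side on the bench, 0.34 to 0.53 kg: dark head 80 (along x, rubber faces at both ends) x 44 x 34 high; wooden handle along +y, 20 wide (x) x 22 high, its middle 17 mm above the bench, from 22 to 182 mm from the head's centre. Origin: underside of the head's centre. Lying, it rests level on the head. Taps at about 30 mm/s; with its head's centre 20 mm above the slot's floor it clears it.
- mallet_head (a point): Centre of the mallet's head, 17 mm above the bench when it lies there; a face is 40 mm away along +x or -x.
- bowl: White ceramic feeding bowl, 80 mm across, 35 mm high, on the glass. Origin: underside centre.
- canister: Blue twist-cap canister, 68 mm across, 107 mm high, on the bench left of the shelf. Origin: underside centre.
- scraper: Silver aluminium scraper, 215 mm long, 12 mm high, blade 85 mm wide, flat on the bench in front of the shelf. Origin: underside, mid-handle; handle along y, blade towards -y.
There are look-alikes about, which are no part of the job. Of the things that look like the mallet, take the one that is farthest from the robot's base at the start.

How it is judged:
By the outcome, as a careful person would: the job done as asked, in the order asked, and still so for the second after the job is handed in, with the robot touching nothing.
It also fails if it takes over 69 s, if anything falls off the work surface, if the arm or the gripper's body presses on something with over 40 N, if the wrist force passes 120 N, or if a joint passes its speed limit or range.

## Working session

There is one attempt and no reset: what is moved stays moved. The work goes in short steps, Python scripts to look and compute and a tool call to move; the robot and the scene stay as the last step left them, time stands still between calls to the robot, and variables do not carry over. Pictures are saved under pics/ and viewed, and the job is handed in when it is done.

Besides the shell and the picture viewer there is one more tool, called in YAML: its name, and indented under it one key for each argument. drive_tool: Moves the arm, as the interface text tells. Its arguments: {"type":"object","properties":{"rows":{"type":"array","items":{"type":"array","items":{"type":"array","items":{"type":"number"}}}},"grip":{"type":"number"}},"required":["rows"]}

```bash
mkdir -p pics; ls; python3 - <<'E'
from station import bot
import cv2,pickle
s=bot.read_state()
for k,v in s.items(): print(k,v)
for n in ["side","top","wrist"]:
    c=bot.camera(n)
    cv2.imwrite(f"pics/{n}0.png",c["image"][:,:,::-1])
    pickle.dump(c,open(f"pics/{n}0.pkl","wb"))
    print(n,{k:v for k,v in c.items() if k!="image"})
E
```

```text
pics
time_s 0.0
joint_positions [ 7.20366637e+01  5.26365797e+00  7.05837399e+01 -3.37979326e-04
  1.04267656e+02 -3.24964671e+00]
qd [-0.07119035  0.02989032 -0.05769183 -0.04200669  0.01858653  0.0157133 ]
joint_efforts [-3.52144243e-04 -4.58709383e+01 -4.18042517e+01  1.74972297e-04
  1.11858427e-02  6.03076927e-06]
position [0.15231524 0.58003795 0.23012681]
eef_rot [-9.01148873e+01  6.19480967e-03 -1.47137788e+01]
force [-0.60147482  0.0674408   0.03965131]
torque [-0.01359022  0.04185764  0.00632876]
gripper_width 0.9994929418891526
side {'fx': 448.52931548834994, 'fy': 448.52931548834994, 'cx': 322.129191848463, 'cy': 232.87117483534072, 'k1': -0.07756959077873327, 'rvec': array([ 2.2751436 , -0.53244423,  0.2094684 ]), 'tvec': array([-0.33517921,  0.22398803,  0.89217357])}
top {'fx': 561.3629667840498, 'fy': 561.3629667840498, 'cx': 313.9746180974272, 'cy': 233.86729867244154, 'k1': -0.1231126815754951, 'rvec': array([ 2.1582206, -2.1843372,  0.1196604]), 'tvec': array([0.05588805, 0.39692374, 1.19264774])}
wrist {'fx': 354.7640532935918, 'fy': 354.7640532935918, 'cx': 326.1473112864556, 'cy': 249.25281578780522, 'k1': -0.055241686905650796, 'rvec': array([-2.29990997, -1.77374152, -0.25197052]), 'tvec': array([-0.59887698, -0.03587248,  0.38048861])}
```

View pics/side0.png

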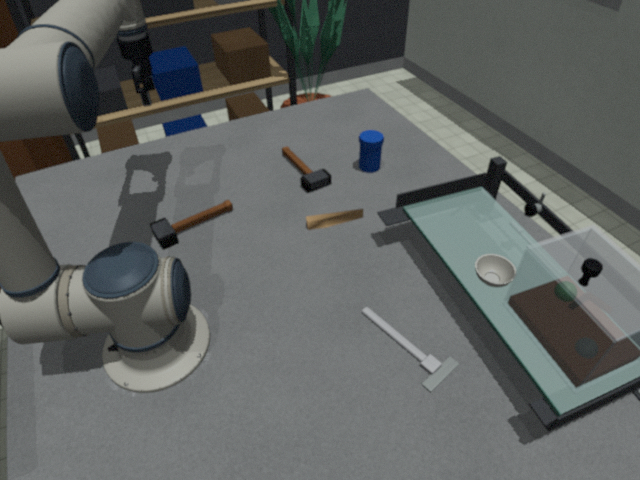

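View pics/top0.png

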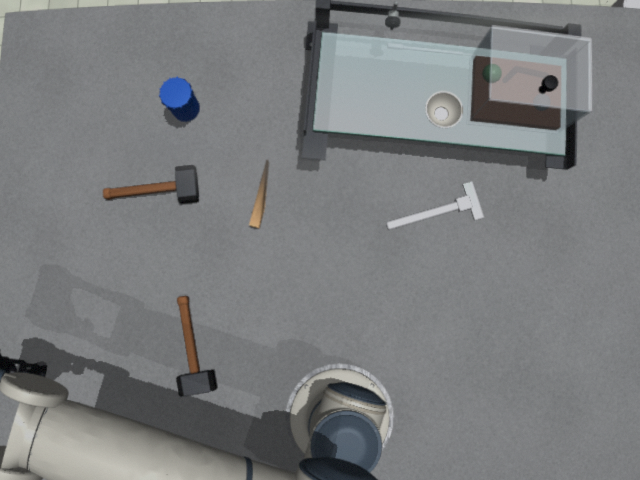

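View pics/wrist0.png

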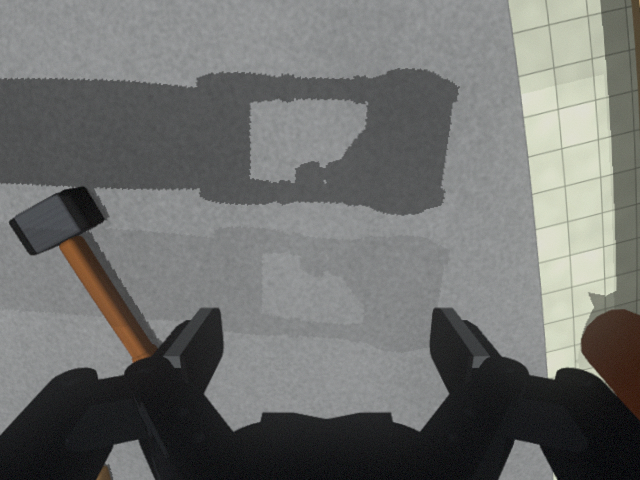

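The side view shows the wedge at about (335,218), the slot bracket near (392,214), the far mallet's head near (316,180), the canister at (370,150), and the near mallet by the base at (165,232). The top view shows the far mallet's head at (187,184) with its handle going left. The wedge runs from butt (255,228) to tip (267,161). The slot's bracket leg is near (313,145). Next I'll do the ray casting.

```bash
cat > h.py <<'E'
import numpy as np, cv2, pickle
from scipy.spatial.transform import Rotation as R
def load(n): return pickle.load(open(f"pics/{n}.pkl","rb"))
def snap(n,tag):
    from station import bot
    c=bot.camera(n); cv2.imwrite(f"pics/{n}{tag}.png",c["image"][:,:,::-1]); pickle.dump(c,open(f"pics/{n}{tag}.pkl","wb")); return c
def ray(c,uv):
    K=np.array([[c["fx"],0,c["cx"]],[0,c["fy"],c["cy"]],[0,0,1.]])
    p=cv2.undistortPoints(np.array([[uv]],float),K,np.array([c["k1"],0,0,0,0.]))[0,0]
    Rm=cv2.Rodrigues(c["rvec"])[0]
    o=-Rm.T@c["tvec"]; d=Rm.T@np.array([p[0],p[1],1]); return o,d/np.linalg.norm(d)
def onz(c,uv,z):
    o,d=ray(c,uv); return o+d*(z-o[2])/d[2]
def proj(c,P):
    K=np.array([[c["fx"],0,c["cx"]],[0,c["fy"],c["cy"]],[0,0,1.]])
    return cv2.projectPoints(np.array(P,float).reshape(-1,1,3),c["rvec"],c["tvec"],K,np.array([c["k1"],0,0,0,0.]))[0][:,0]
def tri(c1,u1,c2,u2):
    o1,d1=ray(c1,u1);o2,d2=ray(c2,u2)
    A=np.stack([d1,-d2],1); t=np.linalg.lstsq(A,o2-o1,rcond=None)[0]
    a,b=o1+t[0]*d1,o2+t[1]*d2; return (a+b)/2,np.linalg.norm(a-b)
def crop(c,x0,y0,w,h,s,name):
    im=c["image"][y0:y0+h,x0:x0+w,::-1]; cv2.imwrite(f"pics/{name}.png",cv2.resize(im,None,fx=s,fy=s,interpolation=cv2.INTER_CUBIC))
E
python3 - <<'E'
from h import *
t=load("top0");s=load("side0")
crop(t,230,130,120,110,6,"ct0"); crop(s,290,150,160,110,5,"cs0"); crop(t,90,60,130,150,4,"cm0")
for c,n in((t,"top"),(s,"side")):
    hsv=cv2.cvtColor(c["image"],cv2.COLOR_RGB2HSV)
    m=cv2.inRange(hsv,(8,80,60),(25,255,255)); k,l,st,ce=cv2.connectedComponentsWithStats(m)
    for i in range(1,k):
        if st[i,4]>80: print(n,st[i],ce[i])
E
```

```text
top [103 182  73  17 631] [138.70047544 189.26624406]
top [250 183  15  45 375] [258.112      207.86133333]
top [177 296  22  78 721] [187.87378641 333.45353675]
side [146   0 131  23 956] [211.99895397   8.76464435]
side [212  27  55  25 794] [238.31989924  39.21032746]
side [  95   56  194   96 3829] [173.56411596 102.52729172]
side [226  93  42  25 634] [245.99842271 104.50946372]
side [296  93  34  11 189] [308.85714286  97.29100529]
side [282 147  30  27 204] [296.39705882 159.95098039]
side [172 200  60  29 350] [201.71142857 214.39714286]
side [307 210  55  19 586] [331.66552901 218.59897611]
```

```bash
sleep 0
```

```text
(no output)
```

View pics/ct0.png

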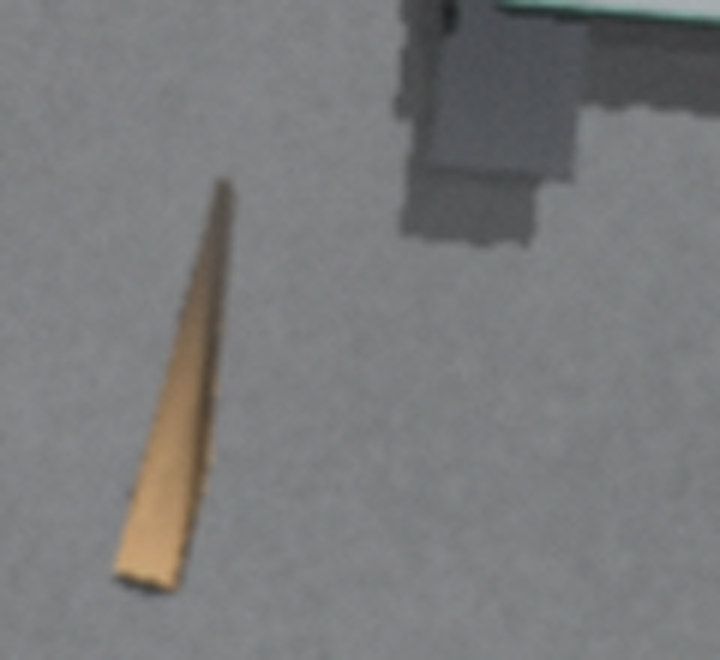

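View pics/cs0.png

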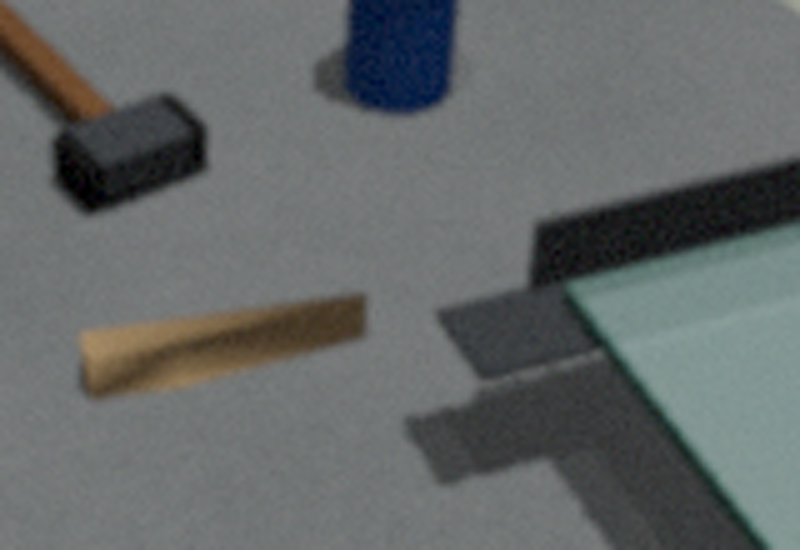

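View pics/cm0.png

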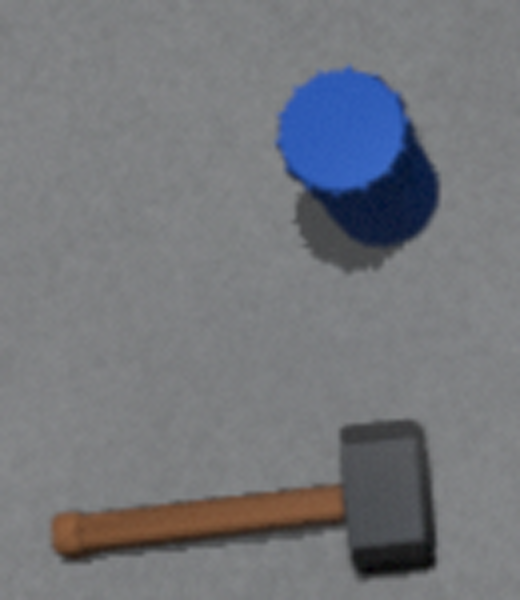

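The crops show these edges:
- **Wedge, ct0:** left straight edge from (216,183) to (117,572).
- **Floor plate, ct0:** front edge at about y=175, from (430,165) to (573,180).
- **Upright leg, cs0:** front lower end at about (535,285).
- **Mallet head, cm0:** top from (343,425) to (425,570).

```bash
python3 - <<'E'
from h import *
t=load("top0");s=load("side0")
ct=lambda x,y:(230+(x+.5)/6-.5,130+(y+.5)/6-.5)
cs=lambda x,y:(290+(x+.5)/5-.5,150+(y+.5)/5-.5)
cm=lambda x,y:(90+(x+.5)/4-.5,60+(y+.5)/4-.5)
np.set_printoptions(precision=4,suppress=True)
P=lambda n,v:print(n,np.round(v,4))
P("wedge tipL top",onz(t,ct(216,182),.028));P("buttL",onz(t,ct(117,570),.028));P("buttR",onz(t,ct(174,580),.028));P("tipR",onz(t,ct(229,182),.028))
P("side: tip top",onz(s,cs(363,296),.028));P("side: tip bottom",onz(s,cs(366,333),.0));P("side butt bottom R",onz(s,cs(95,396),0));P("side butt top L",onz(s,cs(80,333),.028));
P("side butt topR",onz(s,cs(92,347),.028))
for n,a in [("floor front L",(436,168)),("floor front R",(574,178)),("floor R at glass",(590,22))]: P(n,onz(t,ct(*a),.08))
for n,a in [("floor front R s",(484,378)),("floor front L s",(439,312)),("floor/leg junction front",(533,288)),("floor at glass R",(603,348))]: P(n,onz(s,cs(*a),.08))
P("leg top front s",onz(s,cs(538,220),.12))
P("glass corner s",onz(s,cs(568,288),.092))
P("glass front edge top cam",onz(t,ct(500,2),.092))
for n,a in [("head TL",(345,428)),("TR",(421,422)),("BL",(358,548)),("BR",(433,540))]: P(n,onz(t,cm(*a),.034))
P("handle end",onz(t,cm(66,531),.028)); P("handle at head",onz(t,cm(342,502),.028))
P("can top",onz(t,cm(342,132),.107))
E
```

```text
wedge tipL top [0.5603 0.1548 0.028 ]
buttL [0.4185 0.1906 0.028 ]
buttR [0.4147 0.1701 0.028 ]
tipR [0.5602 0.1501 0.028 ]
side: tip top [0.5598 0.1492 0.028 ]
side: tip bottom [0.564  0.1507 0.    ]
side butt bottom R [0.418  0.1707 0.    ]
side butt top L [0.419  0.1886 0.028 ]
side butt topR [0.42   0.1762 0.028 ]
floor front L [0.5518 0.074  0.08  ]
floor front R [0.5477 0.0261 0.08  ]
floor R at glass [0.6037 0.0196 0.08  ]
floor front R s [0.5478 0.0217 0.08  ]
floor front L s [0.5534 0.0706 0.08  ]
floor/leg junction front [0.6025 0.0654 0.08  ]
floor at glass R [0.6079 0.0143 0.08  ]
leg top front s [0.6019 0.0674 0.12  ]
glass corner s [0.6083 0.0464 0.092 ]
glass front edge top cam [0.6077 0.0511 0.092 ]
head TL [0.5471 0.3506 0.034 ]
TR [0.5497 0.3087 0.034 ]
BL [0.4806 0.3422 0.034 ]
BR [0.4844 0.3012 0.034 ]
handle end [0.4939 0.5072 0.028 ]
handle at head [0.5073 0.3529 0.028 ]
can top [0.6888 0.3383 0.107 ]
```

```bash
python3 - <<'E'
from h import *
np.set_printoptions(precision=4,suppress=True)
t=load("top0");w=load("wrist0");s=load("side0")
for c in(t,w,s):
    o,d=ray(c,(320,240)); print("cam",o,"dir",d)
print(onz(w,(320,240),0))
# tool frame of wrist cam
from station import bot
st=bot.read_state(); Rt=R.from_euler("xyz",st["eef_rot"],degrees=True).as_matrix()
o,d=ray(w,(320,240)); print("in tool",Rt.T@(o-st["position"]),Rt.T@d)
crop(t,290,20,160,140,5,"cg0"); crop(s,380,150,140,120,5,"cg1")
g=cv2.cvtColor(t["image"],cv2.COLOR_RGB2GRAY)
E
```

```text
cam [0.2722 0.0598 1.2269] dir [ 0.0923 -0.0178 -0.9956]
cam [0.0825 0.5983 0.3741] dir [ 0.2424 -0.0835 -0.9666]
cam [ 0.0949 -0.5969  0.7702] dir [ 0.3001  0.6505 -0.6977]
[0.1763 0.5659 0.    ]
in tool [-0.0722 -0.1438 -0.0004] [ 0.2557  0.9666 -0.0177]
```

View pics/cg0.png

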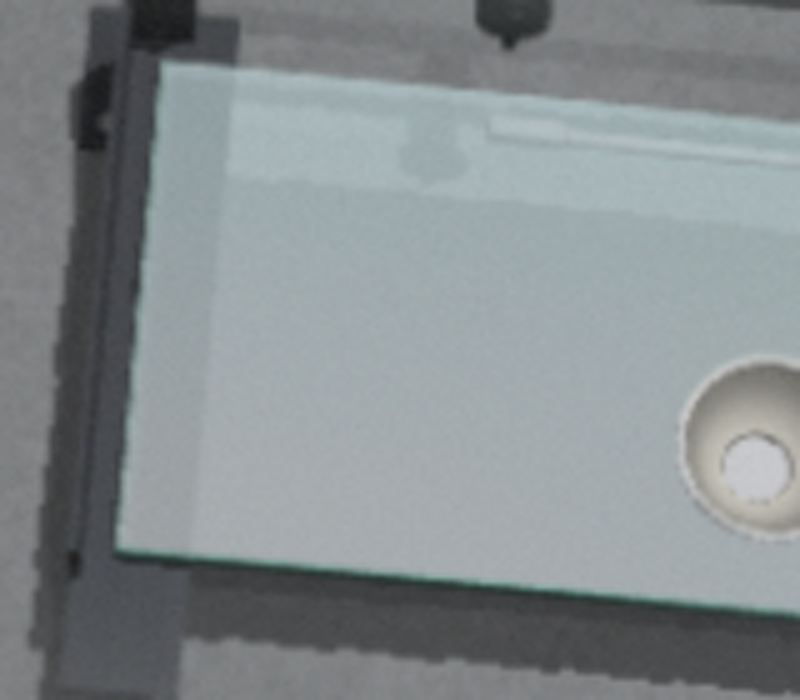

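View pics/cg1.png

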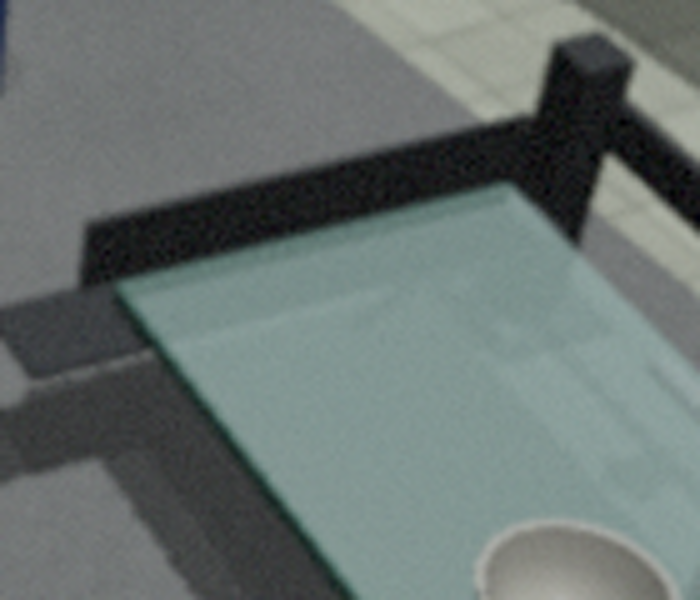

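cg0 shows the glass's left end from (160,63) to (117,550), its front edge running right from (117,550), and the leg as a thin strip with its front top at about (67–80,555).

```bash
python3 - <<'E'
from h import *
np.set_printoptions(precision=4,suppress=True)
t=load("top0");s=load("side0")
cg=lambda x,y:(290+(x+.5)/5-.5,20+(y+.5)/5-.5)
c1=lambda x,y:(380+(x+.5)/5-.5,150+(y+.5)/5-.5)
a=onz(t,cg(161,62),.092);b=onz(t,cg(118,551),.092);c=onz(t,cg(798,614),.092)
print("end back",a,"corner",b,np.degrees(np.arctan2(*(a-b)[1::-1])),np.linalg.norm(a-b),"front yaw",np.degrees(np.arctan2(*(c-b)[1::-1]))+90)
a2=onz(s,c1(508,183),.092);b2=onz(s,c1(118,286),.092);print("side corner",b2,a2,np.degrees(np.arctan2(*(a2-b2)[1::-1])),np.linalg.norm(a2-b2))
for z in(.08,.12):
  print(z,"leg L",onz(t,cg(68,560),z),"leg R",onz(t,cg(80,560),z),"legR top far",onz(t,cg(128,100),z))
print("side leg bottom",onz(s,c1(81,287),.08),"top",onz(s,c1(89,221),.12))
print("floor corners top",onz(t,cg(60,685),.08),onz(t,cg(180,693),.08),onz(t,cg(187,572),.08))
E
```

```text
end back [0.826  0.0294 0.092 ] corner [0.6079 0.0506 0.092 ] -5.53207035753188 0.21905763021147104 front yaw -5.747827555695437
side corner [0.6091 0.0476 0.092 ] [0.8271 0.0267 0.092 ] -5.491258461679385 0.21902845484086605
0.08 leg L [0.6078 0.0715 0.08  ] leg R [0.6077 0.0665 0.08  ] legR top far [0.8142 0.0437 0.08  ]
0.12 leg L [0.5961 0.0711 0.12  ] leg R [0.596  0.0662 0.12  ] legR top far [0.7953 0.0442 0.12  ]
side leg bottom [0.602  0.0664 0.08  ] top [0.6019 0.0665 0.12  ]
floor corners top [0.5539 0.0754 0.08  ] [0.55   0.0253 0.08  ] [0.6021 0.0216 0.08  ]
```

drive_tool:
  rows:
    - [[0.95, 0.2, -0.8, 0, 0, 0], [0.95, 0.2, -0.8, 0, 0, 0], [0.95, 0.2, -0.8, 0, 0, 0], [0.95, 0.2, -0.8, 0, 0, 0], [0.95, 0.2, -0.8, 0, 0, 0], [0.95, 0.2, -0.8, 0, 0, 0], [0.95, 0.2, -0.8, 0, 0, 0], [0.95, 0.2, -0.8, 0, 0, 0], [0.95, 0.2, -0.8, 0, 0, 0], [0.95, 0.2, -0.8, 0, 0, 0]]

```text
time_s: 1.15
position: [0.3709, 0.267, 0.1642]
eef_rot: [-90.3, 0.1, -14.2]
force: [0.9, 1.5, 0.3]
gripper_width: 1.003
```

drive_tool:
  rows:
    - [[0.95, 0.1, -0.8, 0, 0, 0], [0.95, 0.1, -0.8, 0, 0, 0], [0.8, 0.1, -0.7, 0, 0, 0], [0, 0, 0, 0, 0, 0]]

```text
time_s: 1.55
position: [0.4352, 0.1724, 0.1527]
eef_rot: [-90.5, 0.2, -14.5]
force: [0.5, 0.2, 0.8]
gripper_width: 1.005
```

```bash
python3 - <<'E'
from h import *
c=snap("wrist","1")
from station import bot
s=bot.read_state();print(s["position"],s["eef_rot"],s["force"])
E
```

```text
[0.43442353 0.17376711 0.15289287] [-90.43776745   0.24910782 -14.42299101] [0.63773578 0.41527128 0.09376087]
```

View pics/wrist1.png

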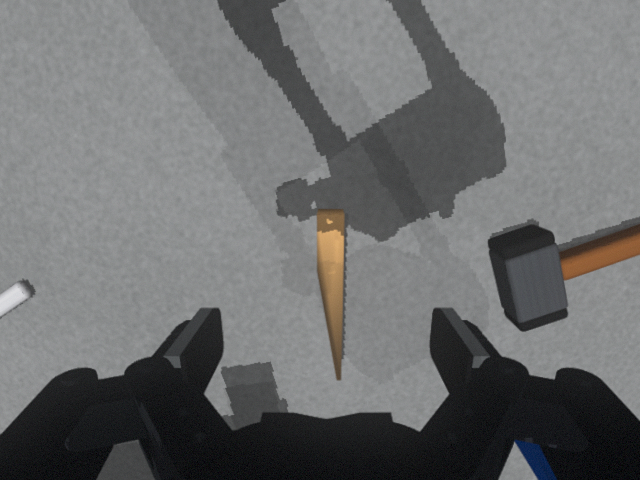

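The wrist view shows the wedge with its butt end at y≈209 (x 317–345) and tip at about (339,380). Its straight side is the right edge.

```bash
python3 - <<'E'
from h import *
np.set_printoptions(precision=4,suppress=True)
w=load("wrist1"); crop(w,290,190,80,200,3,"cw1"); crop(w,470,200,170,150,4,"cwm1")
hsv=cv2.cvtColor(w["image"],cv2.COLOR_RGB2HSV)
m=cv2.inRange(hsv,(8,90,60),(25,255,255)); m[:,400:]=0
for y in range(205,384,8):
    xs=np.where(m[y,300:360])[0]
    if len(xs): print(y,xs[0]+300,xs[-1]+300, onz(w,(xs[-1]+300.5,y),.028)[:2])
E
```

```text
213 318 343 [0.4158 0.1896]
221 318 343 [0.4219 0.1881]
229 318 343 [0.428  0.1866]
237 317 343 [0.4342 0.1851]
245 317 343 [0.4405 0.1835]
253 318 343 [0.4469 0.182 ]
261 318 343 [0.4534 0.1804]
269 318 342 [0.4597 0.178 ]
277 319 342 [0.4664 0.1764]
285 321 342 [0.4731 0.1748]
293 322 342 [0.4799 0.1731]
301 324 342 [0.4868 0.1714]
309 326 342 [0.4939 0.1697]
317 326 341 [0.5008 0.1671]
325 328 341 [0.508  0.1654]
333 330 341 [0.5154 0.1636]
341 331 340 [0.5227 0.1609]
349 332 340 [0.5303 0.159 ]
357 334 340 [0.538  0.1571]
365 338 339 [0.5456 0.1544]
373 336 339 [0.5536 0.1524]
```

View pics/cw1.png

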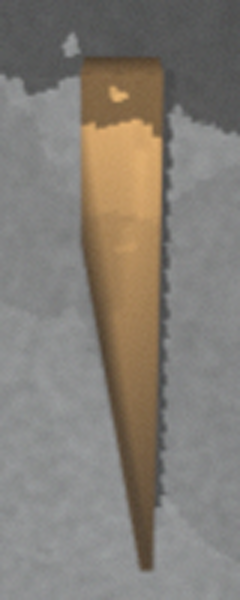

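View pics/cwm1.png

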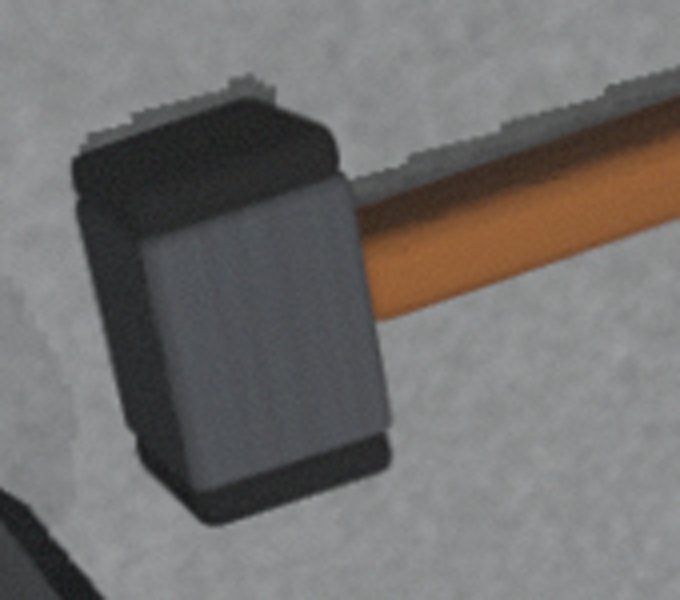

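drive_tool:
  rows:
    - [[0.03, 1, 0, 0.1, 0, 0], [0, 1, 0, 0, 0, 0], [0, 1, 0, 0, 0, 0], [0, 0.9, 0, 0, 0, 0], [0, 0.5, 0, 0, 0, 0], [0, 0.2, 0, 0, 0, 0], [0, 0, 0, 0, 0, 0]]

```text
time_s: 2.3
position: [0.4318, 0.1805, 0.0119]
eef_rot: [-89.7, 0.2, -14.1]
force: [0.4, -0.3, -0.6]
gripper_width: 0.999
```

drive_tool:
  rows:
    - [[0.15, 0.12, -0.2, 0, 0, 0], [0, 0.1, 0, -0.05, 0, 0], [0, 0, 0, 0, 0, 0]]

```text
time_s: 2.6
position: [0.4362, 0.1744, 0.0076]
eef_rot: [-89.8, 0.0, -14.0]
force: [0.3, -0.8, 0.3]
gripper_width: 1.003
```

```bash
python3 - <<'E'
from h import *
from station import bot
for i in range(3):
  s=bot.read_state();print(s["position"],s["eef_rot"],s["force"])
c=snap("wrist","2")
s=bot.read_state();print(s["position"],s["eef_rot"],s["force"])
E
```

```text
[0.43615403 0.17438829 0.00761863] [-8.97956864e+01  4.07555280e-02 -1.40163308e+01] [ 0.30792721 -0.75265456  0.33684809]
[0.43615403 0.17438829 0.00761863] [-8.97956864e+01  4.07555280e-02 -1.40163308e+01] [ 0.30792721 -0.75265456  0.33684809]
[0.43615403 0.17438829 0.00761863] [-8.97956864e+01  4.07555280e-02 -1.40163308e+01] [ 0.30792721 -0.75265456  0.33684809]
[0.43635618 0.17438998 0.00792645] [-8.97806278e+01  1.45105802e-02 -1.40188485e+01] [-0.51474792 -0.45700576  0.57491924]
```

View pics/wrist2.png

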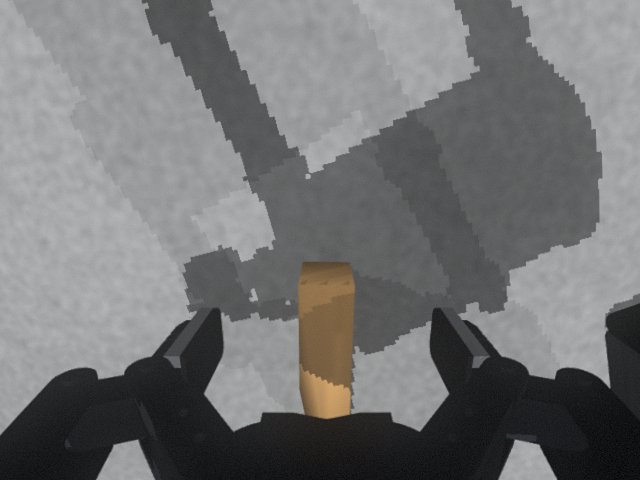

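The wedge's butt (299–355, y 262–415) is centred between the open pads, so I'll lower a little and close.

drive_tool:
  rows:
    - [[0, 0.1, 0, 0, 0.06, 0], [0, 0, 0, 0, 0, 0]]

```text
time_s: 2.85
position: [0.4371, 0.1745, 0.0058]
eef_rot: [-89.7, -0.1, -14.3]
force: [0.2, -0.9, -0.5]
gripper_width: 0.999
```

drive_tool:
  rows:
    - [[0, 0, 0, 0, 0, 0], [0, 0, 0, 0, 0, 0], [0, 0, 0, 0, 0, 0], [0, 0, 0, 0, 0, 0], [0, 0, 0, 0, 0, 0], [0, 0, 0, 0, 0, 0], [0, 0, 0, 0, 0, 0]]
  grip: 1

```text
time_s: 3.55
position: [0.4376, 0.1747, 0.0066]
eef_rot: [-89.7, -0.1, -14.4]
force: [1.1, -0.1, -1.1]
gripper_width: 0.234
```

drive_tool:
  rows:
    - [[0, -0.8, 0, -0.05, 0, 0], [0, -1, 0, 0, 0, 0], [0, -1, 0, 0, 0, 0], [0, -0.8, 0, 0, -0.6, 0], [0, 0, -0.3, 0, -0.6, 0], [0, 0, -0.8, 0, -0.6, 0], [0.3, 0, -0.8, 0, 0, 0], [0.3, 0, -0.8, 0, 0, 0], [0, 0, 0, 0, 0, 0]]

```text
time_s: 4.45
position: [0.4433, 0.0901, 0.1167]
eef_rot: [-90.0, 0.1, -5.6]
force: [0.3, 0.1, -0.5]
gripper_width: 0.231
```

drive_tool:
  rows:
    - [[0.5, 0.25, -0.45, 0, 0, 0], [0.45, 0.25, -0.35, 0, 0, 0], [0, 0, 0, 0, 0, 0]]

```text
time_s: 4.75
position: [0.4696, 0.0637, 0.1011]
eef_rot: [-90.0, 0.1, -5.6]
force: [0.1, 0.0, -0.9]
gripper_width: 0.229
```

```bash
python3 - <<'E'
from h import *
w=snap("wrist","3"); t=snap("top","3"); s=snap("side","3")
from station import bot
st=bot.read_state();print(st["position"],st["eef_rot"],st["force"])
crop(t,240,20,130,190,4,"ct3"); crop(s,280,120,200,150,4,"cs3")
E
```

```text
[0.46921031 0.06492115 0.10247843] [-8.99131797e+01  3.10924028e-02 -5.51008043e+00] [ 0.19857147  0.51807999 -0.85045591]
```

View pics/wrist3.png

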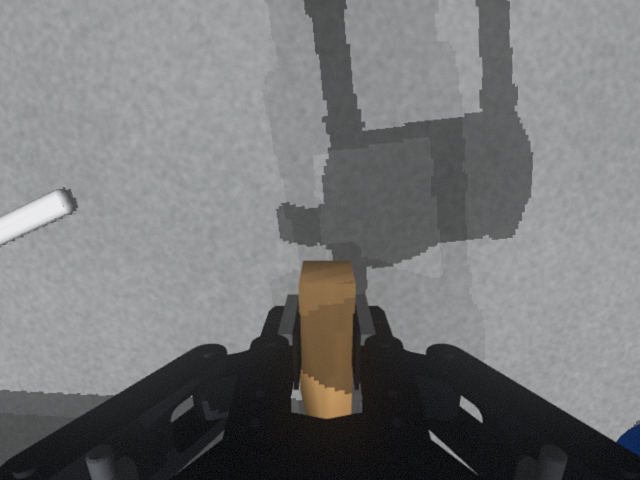

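View pics/ct3.png

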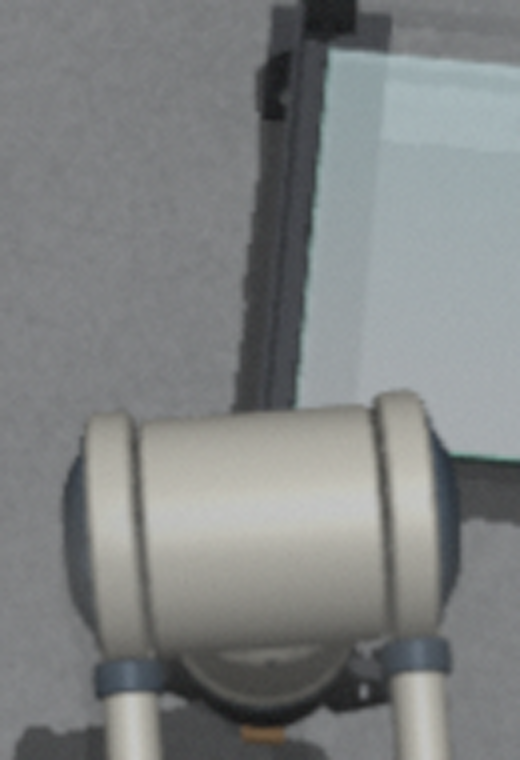

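View pics/cs3.png

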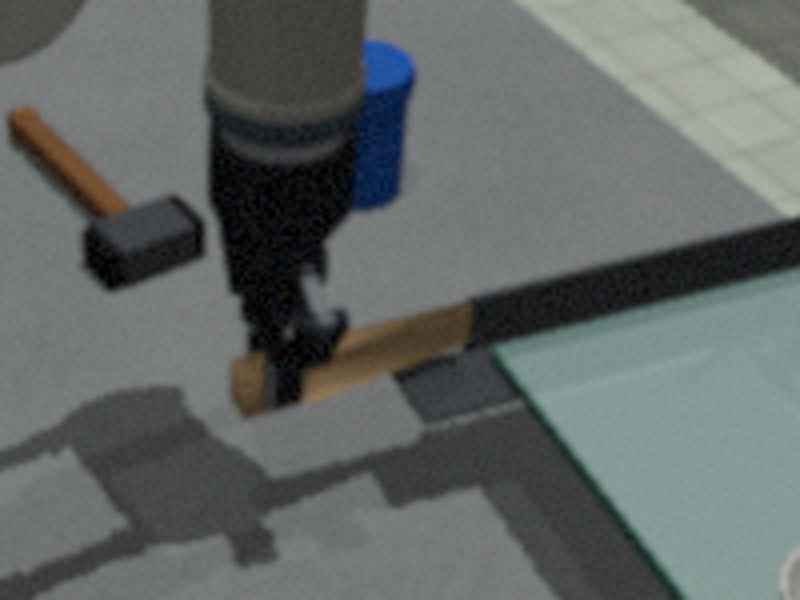

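In the side view the wedge tip (cs3 about 471,303 top, 469,346 bottom) stands just before the leg. I'll check where the tip is and how it sits between the leg and the glass end.

```bash
python3 - <<'E'
from h import *
s=load("side3"); f=lambda x,y:(280+(x+.5)/4-.5,120+(y+.5)/4-.5)
for z in (.122,.124): print(onz(s,f(472,303),z))
for z in (.094,.096): print(onz(s,f(469,346),z))
w=load("wrist3")
# butt bottom/top edges
for uv,z in (((299,284),.124),((355,284),.124),((303,261),.096),((353,261),.096)): print(uv,onz(w,uv,z))
E
```

```text
[0.59765167 0.0593207  0.122     ]
[0.59610024 0.05729578 0.124     ]
[0.59572637 0.05450513 0.094     ]
[0.59424487 0.0525783  0.096     ]
(299, 284) [0.44521981 0.05575924 0.124     ]
(355, 284) [0.44723983 0.07617345 0.124     ]
(303, 261) [0.4454829  0.05545782 0.096     ]
(353, 261) [0.44765884 0.07745896 0.096     ]
```

drive_tool:
  rows:
    - [[0, 0.2, -0.08, 0, 0, 0], [0.1, 0.2, 0, 0, 0, 0], [0.3, 0, 0, 0, 0, 0], [0.3, 0, 0, 0, 0, 0], [0, 0, 0, 0, 0, 0]]

```text
time_s: 5.4
position: [0.491, 0.0625, 0.0905]
eef_rot: [-89.9, -0.1, -5.3]
force: [0.3, -0.6, 0.3]
gripper_width: 0.232
```

```bash
python3 - <<'E'
from h import *
s=snap("side","4")
from station import bot
st=bot.read_state();print(st["position"],st["eef_rot"],st["force"])
crop(s,330,150,130,100,6,"cs4")
E
```

```text
[0.49060427 0.06257537 0.09049366] [-8.98574894e+01 -5.31528799e-02 -5.33607417e+00] [-0.35659507 -0.3394149  -0.40975287]
```

View pics/cs4.png

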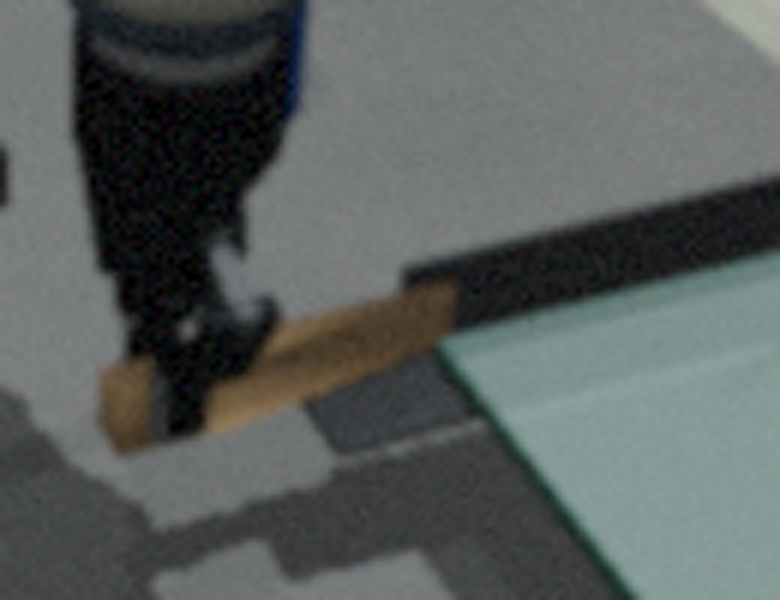

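The tip has passed the leg's front edge and sits between the leg and the glass corner, about 6 mm in. Next I'll advance gently.

drive_tool:
  rows:
    - [[0.3, 0.04, 0, 0, 0, 0], [0.3, 0, 0, 0, 0, 0], [0.3, 0, 0, 0, 0, 0], [0.15, 0, 0, 0, 0, 0]]

```text
time_s: 5.85
position: [0.5247, 0.0594, 0.0895]
eef_rot: [-89.9, -0.1, -5.3]
force: [-0.6, -0.2, -0.2]
gripper_width: 0.231
```

drive_tool:
  rows:
    - [[0, 0.05, 0.05, 0, 0, 0], [0, 0.02, 0.05, 0, 0, 0]]

```text
time_s: 6.05
position: [0.5258, 0.0622, 0.0871]
eef_rot: [-89.9, -0.1, -5.4]
force: [-2.1, -1.6, -0.2]
gripper_width: 0.234
```

drive_tool:
  rows:
    - [[0, 0, 0.04, 0, 0, 0]]

```text
time_s: 6.15
position: [0.5258, 0.0626, 0.087]
eef_rot: [-90.0, -0.0, -5.4]
force: [-1.5, -6.0, 0.4]
gripper_width: 0.231
```

drive_tool:
  rows:
    - [[0, 0, 0.04, 0, 0, 0]]

```text
time_s: 6.25
position: [0.5258, 0.0626, 0.0871]
eef_rot: [-90.1, -0.1, -5.5]
force: [0.6, -6.4, -0.0]
gripper_width: 0.233
```

drive_tool:
  rows:
    - [[0.1, 0, -0.02, 0, 0, 0], [0.3, 0, 0, 0, 0, 0], [0.2, 0, 0, 0, 0, 0]]

```text
time_s: 6.55
position: [0.5435, 0.0603, 0.0872]
eef_rot: [-90.1, -0.0, -5.5]
force: [-1.1, -1.9, -0.8]
gripper_width: 0.23
```

drive_tool:
  rows:
    - [[0.15, 0, 0.01, 0, 0, 0]]

```text
time_s: 6.65
position: [0.5479, 0.0599, 0.0869]
eef_rot: [-90.2, 0.1, -5.5]
force: [-4.6, -2.2, -0.4]
gripper_width: 0.23
```

drive_tool:
  rows:
    - [[0.08, 0, 0.01, 0, 0, 0]]

```text
time_s: 6.75
position: [0.5499, 0.0597, 0.0865]
eef_rot: [-90.2, 0.3, -5.5]
force: [-8.6, -3.3, 3.7]
gripper_width: 0.23
```

drive_tool:
  rows:
    - [[0.05, 0, 0.01, 0, 0, 0]]

```text
time_s: 6.85
position: [0.5506, 0.0596, 0.0865]
eef_rot: [-90.2, 0.4, -5.5]
force: [-10.3, -2.7, 5.4]
gripper_width: 0.235
```

That went past the 5 N hand limit because I sent the steps as one batch. I'll ease it back to a light bite, one step at a time.

drive_tool:
  rows:
    - [[-0.1, -0.03, 0, 0, 0, 0]]

```text
time_s: 6.95
position: [0.5487, 0.0598, 0.0877]
eef_rot: [-90.2, 0.3, -5.6]
force: [0.8, -1.2, -0.9]
gripper_width: 0.23
```

drive_tool:
  rows:
    - [[-0.12, 0.02, 0, 0, 0, -0.08]]

```text
time_s: 7.05
position: [0.546, 0.0601, 0.0874]
eef_rot: [-90.2, -0.2, -5.6]
force: [1.2, -1.7, -0.8]
gripper_width: 0.23
```

drive_tool:
  rows:
    - [[0.05, 0.01, 0, 0, 0, 0]]

```text
time_s: 7.15
position: [0.5467, 0.06, 0.0871]
eef_rot: [-90.2, -0.1, -5.6]
force: [-4.1, -2.5, 0.3]
gripper_width: 0.234
```

drive_tool:
  rows:
    - [[0, 0, 0, 0, 0, 0]]

```text
time_s: 7.25
position: [0.5469, 0.06, 0.0871]
eef_rot: [-90.2, -0.1, -5.6]
force: [2.5, -1.6, -0.8]
gripper_width: 0.231
```

drive_tool:
  rows:
    - [[0.03, 0.01, 0, 0, 0, 0]]

```text
time_s: 7.35
position: [0.5473, 0.0599, 0.0867]
eef_rot: [-90.2, -0.1, -5.6]
force: [-4.2, -1.8, 1.8]
gripper_width: 0.236
```

drive_tool:
  rows:
    - [[0, 0, 0, 0, 0, 0], [0, 0, 0, 0, 0, 0], [0, -0.05, 0, 0, 0, 0], [0, -0.1, 0, 0, 0, 0]]
  grip: -0.1

```text
time_s: 7.75
position: [0.5478, 0.0614, 0.091]
eef_rot: [-90.1, -0.1, -5.5]
force: [0.3, 0.7, 0.5]
gripper_width: 0.548
```

```bash
python3 - <<'E'
from h import *
s=snap("side","5");w=snap("wrist","5")
crop(s,330,140,130,100,6,"cs5")
E
```

```text
(no output)
```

View pics/cs5.png

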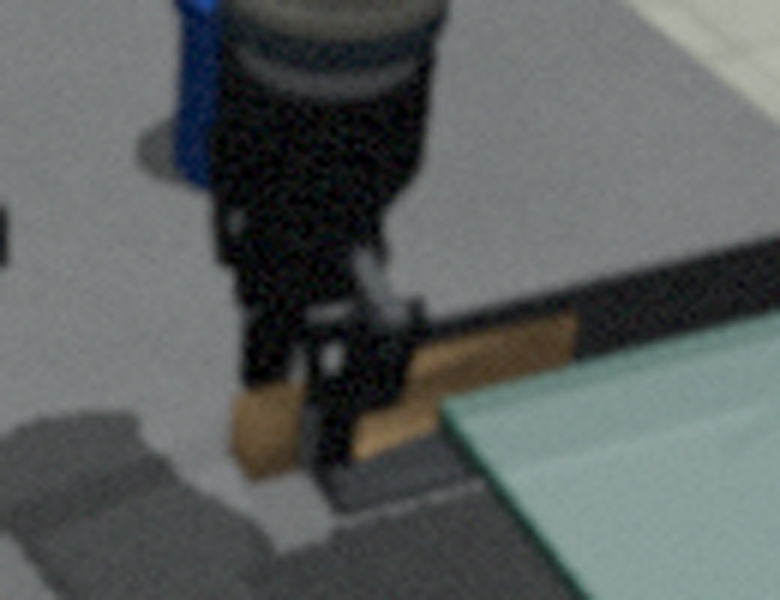

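View pics/wrist5.png

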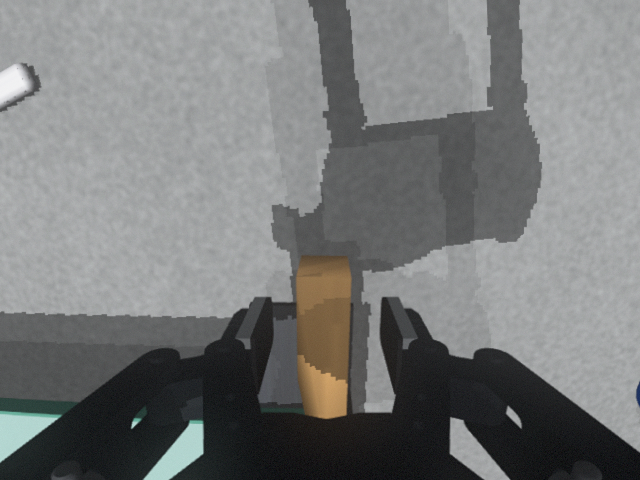

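The wedge is released and stands level on the floor in the slot, with its butt end at wrist (297–350, 256) and the fingers clear on both sides. I'll retreat upward and refine the mallet pose from the first wrist picture.

drive_tool:
  rows:
    - [[0, -0.6, 0, 0, 0, 0], [0, -1, 0, 0, 0, 0], [-0.3, -1, 0.2, 0, 0, 0], [-0.5, -0.6, 0.5, 0, 0.5, 0]]

```text
time_s: 8.25
position: [0.5246, 0.0837, 0.1864]
eef_rot: [-90.2, 0.2, -7.9]
force: [-0.8, -0.2, -0.3]
gripper_width: 0.553
```

```bash
python3 - <<'E'
from h import *
np.set_printoptions(precision=4,suppress=True)
w=load("wrist1"); f=lambda x,y:(470+(x+.5)/4-.5,200+(y+.5)/4-.5)
for n,a in dict(TL=(145,242),TR=(345,177),BL=(192,492),BR=(390,430)).items(): print(n,onz(w,f(*a),.034)[:2])
for a in((380,320),(676,215),(372,240),(676,133)): print(onz(w,f(*a),.028)[:2])
w5=load("wrist5")
for uv,z in (((300,256),.08),((349,256),.08),((297,276),.108),((351,275),.108)): print("butt",uv,onz(w5,uv,z))
E
```

```text
TL [0.4825 0.3046]
TR [0.4792 0.3451]
BL [0.54   0.3085]
BR [0.5367 0.3509]
[0.5147 0.3538]
[0.5078 0.418 ]
[0.4966 0.3532]
[0.4899 0.4181]
butt (300, 256) [0.5236 0.0513 0.08  ]
butt (349, 256) [0.5258 0.0738 0.08  ]
butt (297, 276) [0.5229 0.0523 0.108 ]
butt (351, 275) [0.5244 0.073  0.108 ]
```

drive_tool:
  rows:
    - [[-0.08, 0, 0.56, 0, 1, 0], [-0.12, 0, 0.56, 0, 1, 0], [-0.17, 0, 0.54, 0, 1, 0], [-0.21, 0, 0.53, 0, 1, 0], [-0.25, 0, 0.51, 0, 1, 0], [-0.29, 0, 0.49, 0, 1, 0], [-0.33, 0, 0.46, 0, 1, 0], [-0.37, 0, 0.44, 0, 1, 0], [-0.4, 0, 0.41, 0, 1, 0], [-0.43, 0, 0.37, 0, 1, 0]]
  grip: -1

```text
time_s: 9.25
position: [0.5284, 0.2618, 0.1946]
eef_rot: [-89.5, -0.3, -55.7]
force: [0.8, 0.1, 1.1]
gripper_width: 1.0
```

drive_tool:
  rows:
    - [[-0.56, 0.4, 0.23, 0, 1, 0], [-0.58, 0.4, 0.18, 0, 1, 0], [-0.6, 0.4, 0.12, 0, 1, 0], [-0.61, 0.4, 0.06, 0, 1, 0], [-0.61, 0.4, 0.0, 0, 1, 0], [-0.6, 0.4, -0.04, 0, 1, 0], [0, 0, 0, 0, 0.2, 0]]

```text
time_s: 9.95
position: [0.5027, 0.3751, 0.1209]
eef_rot: [-89.3, 0.1, -85.3]
force: [-0.1, 0.1, -1.2]
gripper_width: 0.999
```

```bash
python3 - <<'E'
from h import *
np.set_printoptions(precision=4,suppress=True)
w=snap("wrist","6")
from station import bot
st=bot.read_state();print(st["position"],st["eef_rot"],st["force"])
hsv=cv2.cvtColor(w["image"],cv2.COLOR_RGB2HSV)
m=cv2.inRange(hsv,(5,90,40),(22,255,255))
for y in range(0,420,20):
    xs=np.where(m[y,200:440])[0]
    if len(xs)>5: 
        a,b=xs[0]+200,xs[-1]+200; print(y,a,b,onz(w,(a-.5,y),.028)[:2],onz(w,(b+.5,y),.028)[:2])
E
```

```text
[0.5035 0.3743 0.1221] [-89.2371   0.1017 -85.2702] [-0.0019 -0.4283 -0.4963]
40 307 343 [0.4801 0.5075] [0.5024 0.5094]
60 308 342 [0.4815 0.4963] [0.5029 0.4981]
80 311 341 [0.4842 0.485 ] [0.5033 0.4866]
100 311 341 [0.485  0.4733] [0.5044 0.4749]
120 312 341 [0.4865 0.4614] [0.5055 0.463 ]
140 312 341 [0.4874 0.4492] [0.5066 0.4508]
160 313 341 [0.489  0.4368] [0.5078 0.4383]
180 314 341 [0.4905 0.424 ] [0.509  0.4255]
200 314 341 [0.4915 0.4108] [0.5102 0.4123]
220 315 341 [0.4932 0.3972] [0.5115 0.3987]
240 316 342 [0.4949 0.3833] [0.5135 0.3848]
260 316 342 [0.4959 0.3688] [0.5148 0.3703]
280 316 342 [0.497  0.3539] [0.5163 0.3554]
```

View pics/wrist6.png

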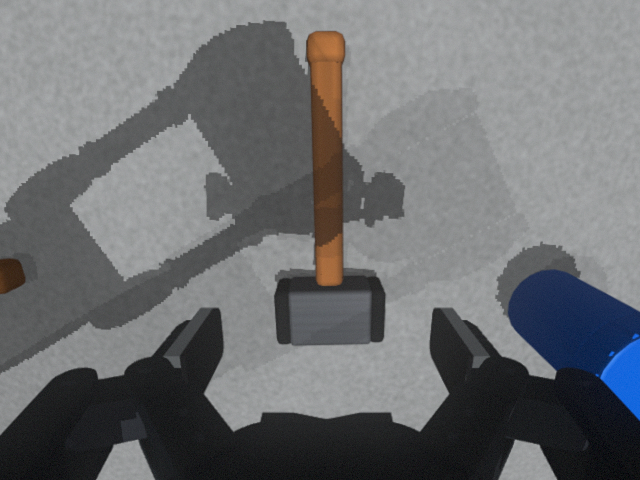

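The handle is vertical in the view (x 316–342), with the head at (275–385, 278–345). The grasp lines up, so I'll descend.

drive_tool:
  rows:
    - [[0.15, 0.8, 0.04, -0.15, -0.15, 0], [0, 1, 0, 0, 0, 0], [0, 1, 0, 0, 0, 0], [0, 0.6, 0, 0, 0, 0], [0, 0.2, 0, 0, 0, 0], [0, 0, 0, 0, 0, 0]]

```text
time_s: 10.6
position: [0.5113, 0.3675, 0.019]
eef_rot: [-89.3, 0.3, -84.2]
force: [-1.0, 0.4, -0.6]
gripper_width: 0.996
```

drive_tool:
  rows:
    - [[-0.06, 0.25, -0.2, -0.15, 0, 0], [0, 0.18, 0, 0, 0, 0], [0, 0, 0, 0, 0, 0]]

```text
time_s: 10.9
position: [0.507, 0.3693, 0.0094]
eef_rot: [-89.7, 0.4, -84.2]
force: [-0.6, 0.5, 0.8]
gripper_width: 1.0
```

drive_tool:
  rows:
    - [[0, 0.17, -0.05, -0.06, 0, 0.06], [0, 0, 0, 0, 0, 0]]

```text
time_s: 11.1
position: [0.5058, 0.3697, 0.0051]
eef_rot: [-89.9, 0.8, -84.2]
force: [0.8, -0.4, 0.4]
gripper_width: 0.998
```

drive_tool:
  rows:
    - [[0, 0, 0, 0, 0, 0], [0, 0, 0, 0, 0, 0], [0, 0, 0, 0, 0, 0], [0, 0, 0, 0, 0, 0], [0, 0, 0, 0, 0, 0], [0, 0, 0, 0, 0, 0], [0, 0, 0, 0, 0, 0]]
  grip: 1

```text
time_s: 11.8
position: [0.5062, 0.37, 0.0062]
eef_rot: [-89.9, 0.8, -84.2]
force: [0.3, -0.4, 0.4]
gripper_width: 0.219
```

drive_tool:
  rows:
    - [[0, -0.5, 0, 0, 0, 0], [0, -1, 0, 0, 0, 0], [0, -1, 0, 0, 0, 0], [0, -1, 0, 0, 0, 0], [0.3, -0.4, -0.1, 0, 0.5, 0], [0.7, 0, -0.2, 0, 0.6, 0], [0.9, 0, -0.2, 0, 0.6, 0], [0.9, 0, -0.2, 0, 0.4, 0], [0.9, 0, -0.2, 0, 0, 0]]

```text
time_s: 12.7
position: [0.4734, 0.2526, 0.1217]
eef_rot: [-90.7, 0.4, -94.5]
force: [0.6, -0.1, -3.5]
gripper_width: 0.218
```

```bash
python3 - <<'E'
from h import *
w=snap("wrist","7"); s=snap("side","7")
from station import bot
st=bot.read_state();print(st["position"],st["eef_rot"],st["force"],st["torque"])
E
```

```text
[0.47311687 0.25080794 0.12166762] [-90.70356603   0.25577304 -94.55132325] [-0.31392165  0.67498057 -4.93457498] [ 0.1252823  -0.07433209  0.04609088]
```

View pics/wrist7.png

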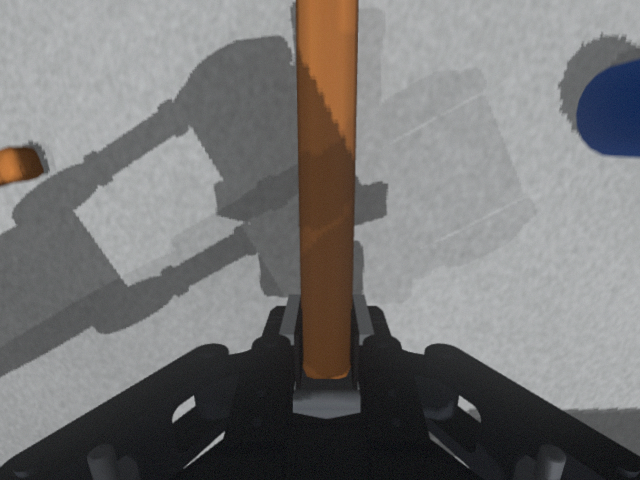

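View pics/side7.png

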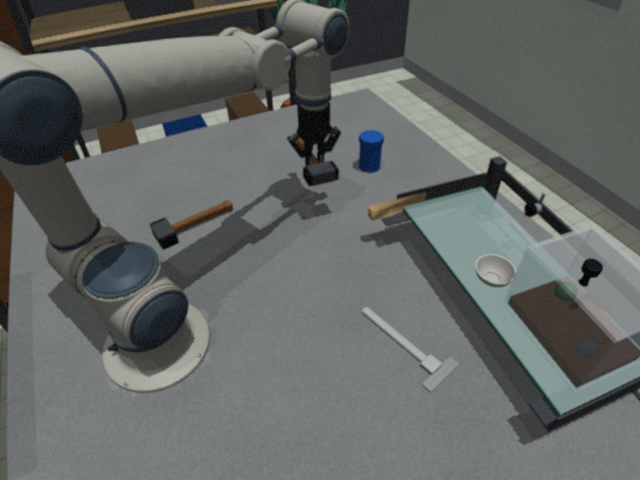

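drive_tool:
  rows:
    - [[0.9, 0, 0, 0.15, 0.05, 0], [0.9, 0.2, 0, 0, 0.05, 0], [0.9, 0.2, 0, 0, 0, 0], [0.9, 0.2, 0, 0, 0, 0], [0.6, 0.2, 0, 0, 0, 0], [0, 0, 0, 0, 0, 0]]

```text
time_s: 13.4
position: [0.4586, 0.1204, 0.0925]
eef_rot: [-90.3, 0.2, -95.5]
force: [0.1, 0.9, -4.6]
gripper_width: 0.218
```

```bash
python3 - <<'E'
from h import *
s=snap("side","8"); t=snap("top","8")
crop(s,280,130,180,130,4,"cs8")
crop(t,180,100,160,140,4,"ct8")
from station import bot
st=bot.read_state();print(st["position"],st["eef_rot"],st["force"],st["torque"])
E
```

```text
[0.45932279 0.12232853 0.09368057] [-90.19991822   0.32316429 -95.38675515] [-0.03094435  0.16034458 -4.77501839] [ 0.17961636 -0.05425874  0.05885391]
```

View pics/cs8.png

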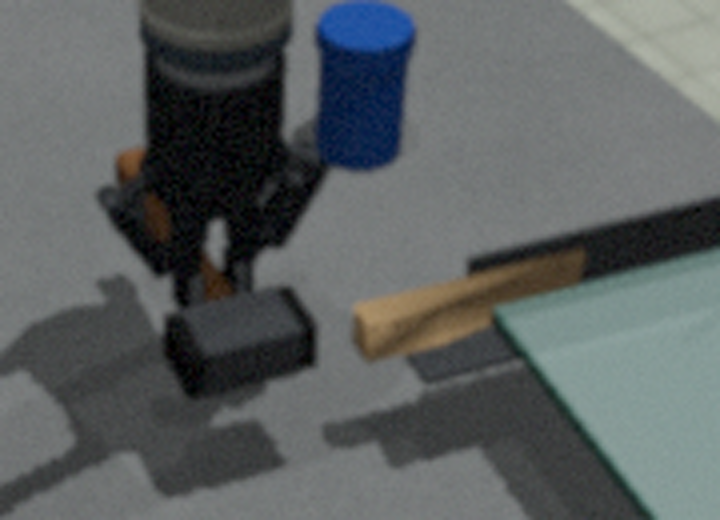

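View pics/ct8.png

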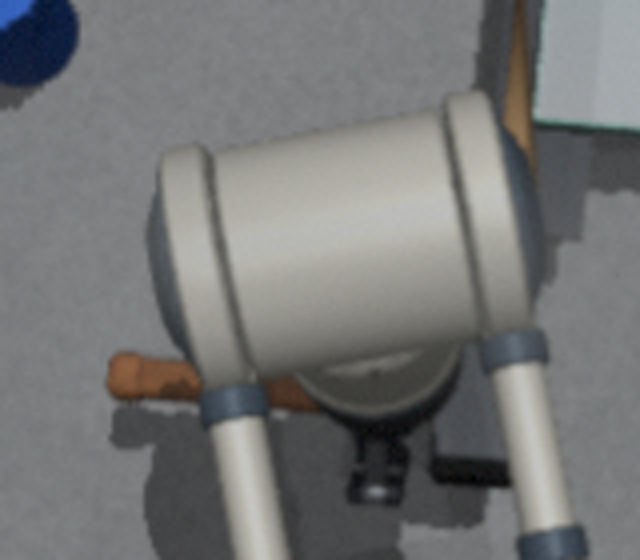

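```bash
python3 - <<'E'
from h import *
np.set_printoptions(precision=4,suppress=True)
s=load("side8"); f=lambda x,y:(280+(x+.5)/4-.5,130+(y+.5)/4-.5)
for a in((280,290),(312,340),(181,366),(166,320)): print(onz(s,f(*a),.1215))
print("bottom near right",onz(s,f(312,368),.0875),"bottom near left",onz(s,f(191,396),.0875))
for a,z in(((358,308),.108),((372,328),.108),((371,360),.08),((584,250),.108)): print("wedge",onz(s,f(*a),z))
E
```

```text
[0.4875 0.0885 0.1215]
[0.4825 0.0425 0.1215]
[0.4088 0.0559 0.1215]
[0.4183 0.0942 0.1215]
bottom near right [0.4909 0.0549 0.0875] bottom near left [0.4191 0.065  0.0875]
wedge [0.5277 0.0683 0.108 ]
wedge [0.5258 0.0495 0.108 ]
wedge [0.529  0.0526 0.08  ]
wedge [0.6749 0.0538 0.108 ]
```

```bash
python3 - <<'E'
from h import *
s=load("side8"); im=s["image"].copy()
im=cv2.convertScaleAbs(im,alpha=1.8,beta=10); s2=dict(s,image=im); crop(s2,310,190,75,50,10,"cs8b")
# predicted head outline
h=np.array([.4553,.0799,.1045]);x=np.array([.9954,-.0958,0]);y=np.array([.0958,.9954,0]);z=np.array([0,0,1])
for a in(1,-1):
  for b in(1,-1):
    for c in(1,-1):
      p=proj(s,[h+a*.04*x+b*.022*y+c*.017*z])[0]; print(a,b,c,((p-[310,190])*10+4.5).round())
E
```

```text
1 1 1 [418.  90.]
1 1 -1 [414. 203.]
1 -1 1 [496. 206.]
1 -1 -1 [490. 320.]
-1 1 1 [ 91. 172.]
-1 1 -1 [ 94. 286.]
-1 -1 1 [160. 293.]
-1 -1 -1 [162. 407.]
```

View pics/cs8b.png

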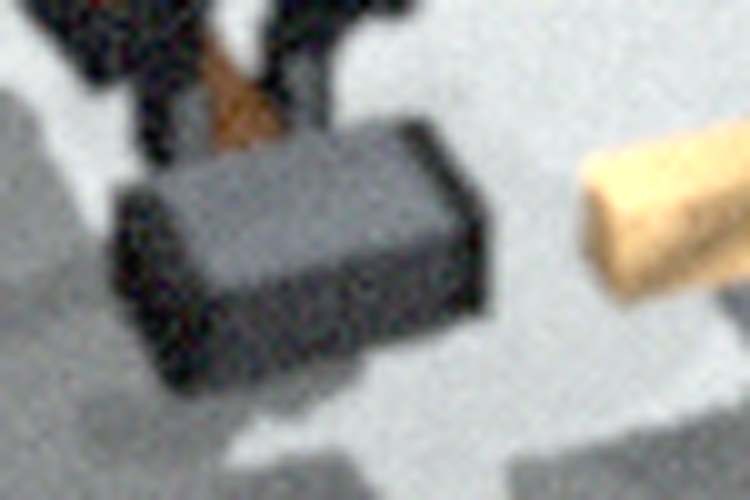

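drive_tool:
  rows:
    - [[0.25, 0.1, 0, 0, 0, 0], [0.12, 0.05, 0, 0, 0, 0], [0, 0, 0, 0, 0, 0]]

```text
time_s: 13.8
position: [0.4585, 0.1126, 0.0893]
eef_rot: [-90.2, 0.4, -95.3]
force: [0.2, -0.2, -4.5]
gripper_width: 0.219
```

drive_tool:
  rows:
    - [[0, 0, 0.3, 0, 0, 0], [0, 0, 0.25, 0, 0, 0], [0, 0, 0, 0, 0, 0]]

```text
time_s: 14.1
position: [0.4768, 0.1118, 0.0896]
eef_rot: [-90.1, 0.4, -95.2]
force: [-0.5, -0.5, -5.2]
gripper_width: 0.219
```

drive_tool:
  rows:
    - [[0.05, 0, 0.1, 0, 0, 0], [0, 0, 0.1, 0, 0, 0]]

```text
time_s: 14.3
position: [0.4832, 0.1098, 0.0895]
eef_rot: [-90.1, 0.4, -95.2]
force: [-0.1, 0.5, -4.7]
gripper_width: 0.216
```

drive_tool:
  rows:
    - [[0, 0, 0.1, 0, 0, 0]]

```text
time_s: 14.4
position: [0.4864, 0.1095, 0.0895]
eef_rot: [-90.1, 0.4, -95.2]
force: [0.9, 0.3, -4.3]
gripper_width: 0.217
```

drive_tool:
  rows:
    - [[0, 0, 0.1, 0, 0, 0]]

```text
time_s: 14.5
position: [0.4895, 0.1092, 0.0895]
eef_rot: [-90.2, 0.4, -95.2]
force: [-3.9, -0.7, -4.6]
gripper_width: 0.221
```

drive_tool:
  rows:
    - [[0, 0, 0.1, 0, 0, 0]]

```text
time_s: 14.6
position: [0.4918, 0.1088, 0.0893]
eef_rot: [-90.3, 0.4, -95.2]
force: [-6.2, 0.1, -2.1]
gripper_width: 0.219
```

drive_tool:
  rows:
    - [[0, 0, -0.2, 0, 0, 0], [0, 0, 0, 0, 0, 0], [0, 0, 0.1, 0, 0, 0], [0, 0, 0.1, 0, 0, 0], [0, 0, 0.1, 0, 0, 0]]

```text
time_s: 15.1
position: [0.4944, 0.1088, 0.0893]
eef_rot: [-90.4, 0.4, -95.2]
force: [-6.8, 0.6, -1.8]
gripper_width: 0.218
```

drive_tool:
  rows:
    - [[0, 0, -0.2, 0.06, 0, 0], [0, 0, 0, 0, 0, 0], [0, 0, 0.1, 0, 0, 0], [0, 0, 0.1, 0, 0, 0], [0, 0, 0.1, 0, 0, 0]]

```text
time_s: 15.6
position: [0.4969, 0.1088, 0.0893]
eef_rot: [-90.2, 0.4, -95.2]
force: [-7.6, 1.8, -1.6]
gripper_width: 0.22
```

drive_tool:
  rows:
    - [[0, 0, -0.2, 0.02, 0, 0], [0, 0, 0, 0, 0, 0], [0, 0, 0.1, 0, 0, 0], [0, 0, 0.1, 0, 0, 0], [0, 0, 0.1, 0, 0, 0]]

```text
time_s: 16.1
position: [0.4991, 0.1088, 0.0891]
eef_rot: [-90.3, 0.4, -95.2]
force: [-11.0, 2.0, -0.2]
gripper_width: 0.222
```

drive_tool:
  rows:
    - [[0, 0, -0.2, 0.04, 0, 0], [0, 0, 0, 0, 0, 0], [0, 0, 0.1, 0, 0, 0], [0, 0, 0.1, 0, 0, 0], [0, 0, 0.08, 0, 0, 0]]

```text
time_s: 16.6
position: [0.5005, 0.1089, 0.089]
eef_rot: [-90.3, 0.5, -95.2]
force: [-11.3, 1.7, -0.1]
gripper_width: 0.218
```

drive_tool:
  rows:
    - [[0.03, 0, -0.2, 0.04, 0, 0], [0, 0, 0, 0, 0, 0], [0, 0, 0.1, 0, 0, 0], [0, 0, 0.1, 0, 0, 0], [0, 0, 0.08, 0, 0, 0]]

```text
time_s: 17.1
position: [0.5012, 0.1081, 0.0888]
eef_rot: [-90.4, 0.5, -95.3]
force: [-16.0, 2.3, 2.5]
gripper_width: 0.223
```

drive_tool:
  rows:
    - [[0, 0, 0.09, 0, 0, 0]]

```text
time_s: 17.2
position: [0.5013, 0.1082, 0.0888]
eef_rot: [-90.9, 0.5, -95.3]
force: [-17.2, 2.2, 4.4]
gripper_width: 0.217
```

drive_tool:
  rows:
    - [[0, 0, 0.105, 0.1, 0, 0]]

```text
time_s: 17.3
position: [0.5014, 0.1082, 0.0888]
eef_rot: [-90.9, 0.4, -95.3]
force: [-18.4, 1.4, 5.1]
gripper_width: 0.225
```

drive_tool:
  rows:
    - [[0, 0, -0.2, 0.1, 0, 0], [0, 0, 0, 0, 0, 0], [0, 0, 0.1, 0, 0, 0], [0, 0, 0.1, 0, 0, 0], [0, 0, 0.1, 0, 0, 0]]

```text
time_s: 17.8
position: [0.5017, 0.1087, 0.0886]
eef_rot: [-91.0, 0.5, -95.4]
force: [-21.7, 3.1, 6.0]
gripper_width: 0.22
```

drive_tool:
  rows:
    - [[0, 0, -0.2, 0.1, 0, 0], [0, 0, 0, 0.1, 0, 0], [0, 0, 0.1, 0, 0, 0], [0, 0, 0.1, 0, 0, 0], [0, 0, 0.1, 0, 0, 0]]

```text
time_s: 18.3
position: [0.502, 0.1091, 0.0883]
eef_rot: [-90.6, 0.5, -95.4]
force: [-21.6, 2.9, 5.9]
gripper_width: 0.215
```

drive_tool:
  rows:
    - [[0, 0, -0.4, 0, 0, 0], [0, 0, -0.8, 0, 0, 0], [0, 0, 0, 0, 0, 0]]

```text
time_s: 18.6
position: [0.4665, 0.1123, 0.0884]
eef_rot: [-90.7, 0.5, -95.5]
force: [-0.0, 0.3, -5.1]
gripper_width: 0.219
```

```bash
python3 - <<'E'
from h import *
s=snap("side","9"); w=snap("wrist","9")
crop(s,280,130,180,130,4,"cs9")
from station import bot
st=bot.read_state();print(st["position"],st["eef_rot"],st["force"],st["torque"])
E
```

```text
[0.46840138 0.11204999 0.08892023] [-90.50581018   0.49174878 -95.48373266] [ 0.40921588  0.16284624 -4.49430359] [ 0.12966376 -0.03459695 -0.0022881 ]
```

View pics/cs9.png

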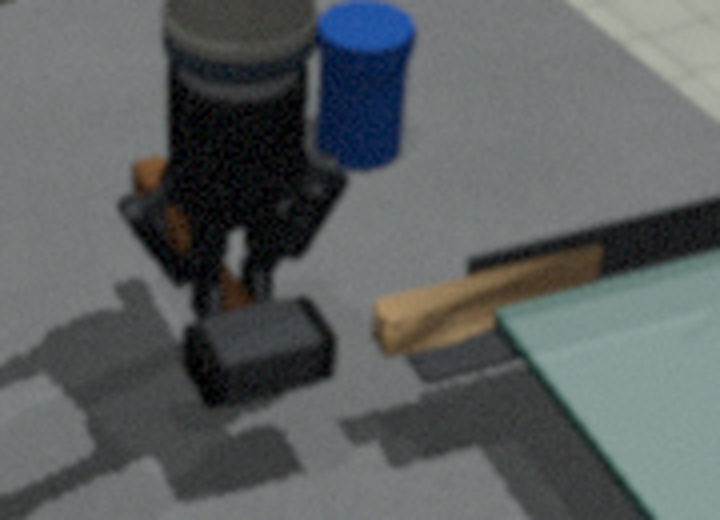

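View pics/wrist9.png

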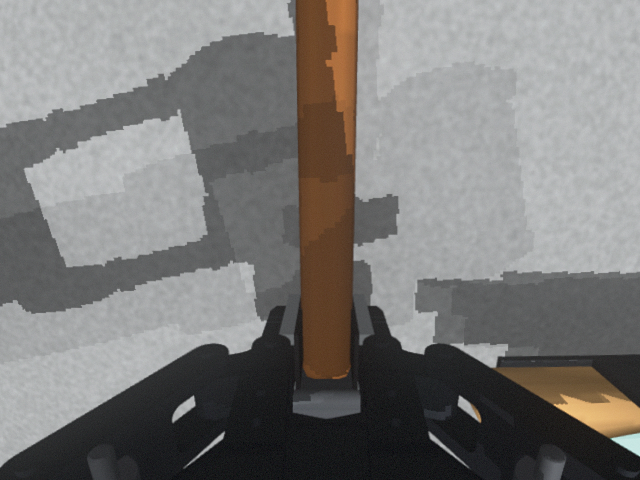

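The wedge has gone in by about 12 mm; its butt corner moved from cs8 (357,308) to cs9 (377,300). I'll repeat a tap and compare pictures, to confirm it really no longer advances.

drive_tool:
  rows:
    - [[0.05, 0, 0.4, 0.08, 0, 0], [0, 0, 0.4, 0, 0, 0], [0, 0, 0, 0, 0, 0]]

```text
time_s: 19.0
position: [0.4966, 0.1074, 0.0894]
eef_rot: [-89.9, 0.5, -95.5]
force: [0.0, -0.1, -5.1]
gripper_width: 0.218
```

drive_tool:
  rows:
    - [[0, 0, 0.1, 0, 0, 0], [0, 0, 0.1, 0, 0, 0]]

```text
time_s: 19.2
position: [0.5018, 0.1069, 0.0889]
eef_rot: [-90.2, 0.5, -95.5]
force: [-17.9, 3.7, 5.0]
gripper_width: 0.219
```

drive_tool:
  rows:
    - [[0, 0, 0.11, 0, 0, 0]]

```text
time_s: 19.3
position: [0.5019, 0.1071, 0.0889]
eef_rot: [-90.7, 0.5, -95.6]
force: [-20.5, 3.5, 7.3]
gripper_width: 0.218
```

drive_tool:
  rows:
    - [[0, 0, -0.4, 0.1, 0, 0], [0, 0, -0.8, 0, 0, 0], [0, 0, -0.5, 0, 0, 0], [0, 0, 0, 0, 0, 0]]

```text
time_s: 19.7
position: [0.4501, 0.1121, 0.0889]
eef_rot: [-90.4, 0.5, -95.6]
force: [0.3, -0.8, -4.6]
gripper_width: 0.221
```

```bash
python3 - <<'E'
from h import *
np.set_printoptions(precision=4,suppress=True)
s=snap("side","10")
from station import bot
st=bot.read_state();print(st["position"],st["eef_rot"],st["force"])
for n in ("side8","side9","side10"):
    c=load(n); hsv=cv2.cvtColor(c["image"],cv2.COLOR_RGB2HSV)
    m=cv2.inRange(hsv,(8,80,60),(25,255,255)); k,l,sta,ce=cv2.connectedComponentsWithStats(m)
    for i in range(1,k):
        if sta[i,4]>150 and 360<ce[i][0]<440: print(n,sta[i],ce[i])
    g=c["image"].astype(float)
    # butt left edge subpixel: row 210, blueness drop
    for y in (206,209,212):
        r=g[y-1:y+2,360:385].mean(0); v=r[:,0]-r[:,2]; print(y,np.interp(25,v[:int(v.argmax())+1],np.arange(360,361+int(v.argmax()))).round(2),end=" ")
    print()
crop(s,360,160,80,70,9,"cs10")
E
```

```text
[0.4509 0.112  0.089 ] [-90.3035   0.4851 -95.6024] [ 0.378   0.7128 -4.8185]
side8 [369 193  57  27 655] [393.4855 205.913 ]
206 368.27 209 368.23 212 368.66 
side9 [374 191  56  27 652] [398.4387 204.4908]
206 373.1 209 373.32 212 373.5 
side10 [374 192  56  27 654] [398.4006 204.5612]
206 373.15 209 373.33 212 373.51
```

View pics/cs10.png

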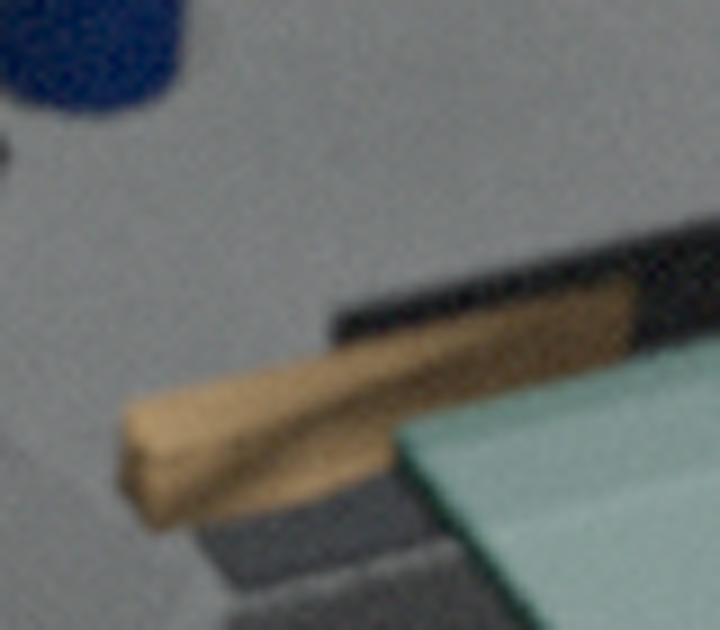

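The butt edge is at column 373.1–373.5 in both pictures, so the wedge didn't move under the roughly 20 N push and is home. Next I'll carry the mallet back to its place.

drive_tool:
  rows:
    - [[0, -0.6, 0, 0, 0, 0], [-0.5, -0.6, 0, 0, 0, 0], [-0.9, 0, 0.05, 0, -0.5, 0], [-0.9, 0, 0, 0, -0.5, 0], [-0.9, 0, 0, 0, -0.5, 0], [-0.9, 0, 0, 0, -0.5, 0], [-0.9, 0, 0, 0, 0, 0], [-0.9, 0, 0, 0, 0, 0], [-0.9, 0.3, 0, 0, 0, 0], [-0.5, 0.5, 0, 0, 0, 0]]

```text
time_s: 20.75
position: [0.4641, 0.3376, 0.1063]
eef_rot: [-89.4, 0.6, -86.5]
force: [0.0, 0.0, -4.7]
gripper_width: 0.221
```

drive_tool:
  rows:
    - [[-0.5, 0.6, 0.5, -0.1, 0, 0], [-0.4, 0.7, 0.4, 0, 0, 0], [0, 0.8, 0, 0, 0, 0], [0, 0.3, 0, 0, 0, 0], [0, 0, 0, 0, 0, 0]]

```text
time_s: 21.25
position: [0.4912, 0.3687, 0.0246]
eef_rot: [-90.2, 0.4, -86.4]
force: [-0.1, -0.1, -4.7]
gripper_width: 0.224
```

```bash
python3 - <<'E'
from h import *
s=snap("side","11")
crop(s,270,120,120,90,6,"cs11")
E
```

```text
(no output)
```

View pics/cs11.png

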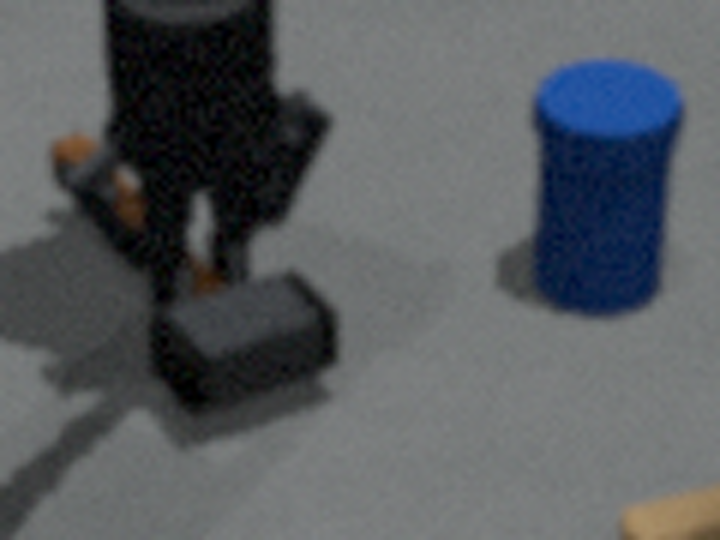

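The head is level and about 18 mm above the bench, with clear bench around it, so I'll lower it gently.

drive_tool:
  rows:
    - [[0, 0.3, 0, 0, 0, 0.05], [0, 0.15, 0, 0, 0, 0], [0, 0, 0, 0, 0, 0]]

```text
time_s: 21.6
position: [0.493, 0.3689, 0.014]
eef_rot: [-89.9, 0.8, -86.4]
force: [-0.1, -0.6, -5.0]
gripper_width: 0.221
```

drive_tool:
  rows:
    - [[0, 0.15, 0, 0, 0, 0], [0, 0.07, 0, 0, 0, 0]]

```text
time_s: 21.8
position: [0.4938, 0.3693, 0.0088]
eef_rot: [-89.7, 0.8, -86.4]
force: [0.1, 0.9, -4.8]
gripper_width: 0.221
```

drive_tool:
  rows:
    - [[0, 0.07, 0, -0.05, 0, 0]]

```text
time_s: 21.9
position: [0.4939, 0.3695, 0.0071]
eef_rot: [-89.9, 0.9, -86.4]
force: [0.8, -0.7, -4.7]
gripper_width: 0.224
```

drive_tool:
  rows:
    - [[0, 0.06, 0, 0, 0, 0]]

```text
time_s: 22.0
position: [0.494, 0.3695, 0.0061]
eef_rot: [-89.9, 0.9, -86.4]
force: [-3.5, -3.5, 5.4]
gripper_width: 0.217
```

drive_tool:
  rows:
    - [[0, 0, 0, 0, 0, 0], [0, 0, 0, 0, 0, 0], [0, 0, 0, 0, 0, 0], [0, 0, 0, 0, 0, 0], [0, 0, 0, 0, 0, 0], [0, 0, 0, 0, 0, 0], [0, 0, 0, 0, 0, 0]]
  grip: -1

```text
time_s: 22.7
position: [0.4964, 0.3711, 0.0101]
eef_rot: [-89.5, 1.1, -86.4]
force: [0.8, -0.7, 1.0]
gripper_width: 1.0
```

drive_tool:
  rows:
    - [[0, -0.4, 0, 0, 0, 0], [0, -0.8, 0, 0, 0, 0], [0, -1, 0, 0, 0, 0], [0, -1, 0, 0, 0, 0], [-0.8, -1, -0.5, 0, 0, 0], [-0.8, -0.8, -0.5, 0, 0, 0], [-0.8, 0, -0.5, 0, 0, 0], [-0.8, 0, 0, 0, 0, 0], [0, 0, 0, 0, 0, 0]]

```text
time_s: 23.6
position: [0.443, 0.4633, 0.1761]
eef_rot: [-89.3, 1.3, -86.6]
force: [-0.0, -1.0, -0.3]
gripper_width: 0.996
```

```bash
python3 - <<'E'
from h import *
np.set_printoptions(precision=4,suppress=True)
s=snap("side","12"); t=snap("top","12")
from station import bot
st=bot.read_state();print(st["position"],st["time_s"],st["force"])
for a,b in (("side0","side12"),("top0","top12")):
    A,B=load(a)["image"],load(b)["image"]
    for n,lo,hi in(("can",(105,120,60),(125,255,255)),):
        for im in(A,B):
            m=cv2.inRange(cv2.cvtColor(im,cv2.COLOR_RGB2HSV),lo,hi)
            if a=="side0": m[:130]=0; m[:, :340]=0;
            k,l,sta,ce=cv2.connectedComponentsWithStats(m); i=1+sta[1:,4].argmax(); print(a,n,ce[i],sta[i,4])
    d=cv2.absdiff(cv2.GaussianBlur(A,(5,5),0),cv2.GaussianBlur(B,(5,5),0)).max(2)
    if a[0]=="t": print("bowl diff",d[88:132,420:468].max(),"scraper diff",d[180:232,385:490].max())
    else: print("bowl diff",d[250:290,470:520].max(),"scraper diff",d[305:392,360:462].max())
E
```

```text
[0.4437 0.4611 0.1755] 23.7 [ 0.2886 -1.4019 -0.1363]
side0 can [370.9742 149.3546] 736
side0 can [370.8067 149.5107] 750
bowl diff 28 scraper diff 4
top0 can [177.893   94.7595] 944
top0 can [175.7162  92.971 ] 828
bowl diff 28 scraper diff 8
```

View pics/side12.png

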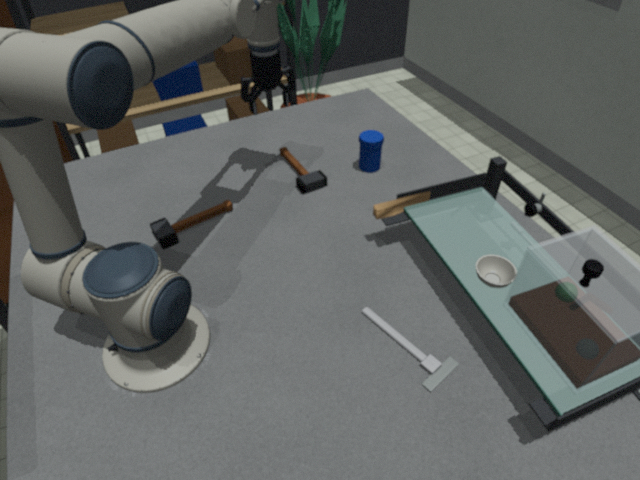

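View pics/top12.png

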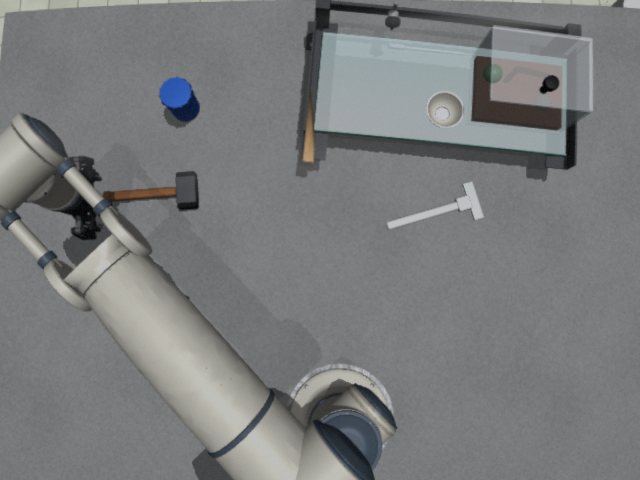

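The final views show the mallet lying flat, its head at top (187,190), with the gripper clear above. The wedge is seated in the slot at top (308,95–162), and the canister and scraper are where they were. One last check: the wedge's depth and the glass shift.

```bash
python3 - <<'E'
from h import *
np.set_printoptions(precision=4,suppress=True)
t=load("top12"); crop(t,290,70,60,105,7,"ct12")
t0=load("top0"); g=lambda c,y:c["image"][y-2:y+3,300:340].astype(float).mean(0)
for y in (60,80,100,120):
    for c in(t0,t):
        r=g(c,y); v=r[:,1]; d=np.diff(v); i=d.argmax(); print(y,300+i, (d[i-2:i+3]*np.arange(298+i,303+i)).sum()/d[i-2:i+3].sum(),end=" | ")
    print()
def bowl(c):
    m=cv2.inRange(c["image"],(170,165,160),(255,255,255)); m[:,:420]=0;m[:,470:]=0;m[:85]=0;m[135:]=0
    M=cv2.moments(m,True); return M["m10"]/M["m00"],M["m01"]/M["m00"]
for c in(t0,t): print("bowl",onz(c,bowl(c),.11))
E
```

```text
60 318 318.69757174392936 | 60 319 319.4798206278027 | 
80 317 316.75381263616555 | 80 317 317.79633867276885 | 
100 315 314.96666666666664 | 100 316 315.87203791469193 | 
120 313 313.12866817155754 | 120 314 314.1149425287356 | 
bowl [ 0.6411 -0.2165  0.11  ]
bowl [ 0.6411 -0.2171  0.11  ]
```

View pics/ct12.png

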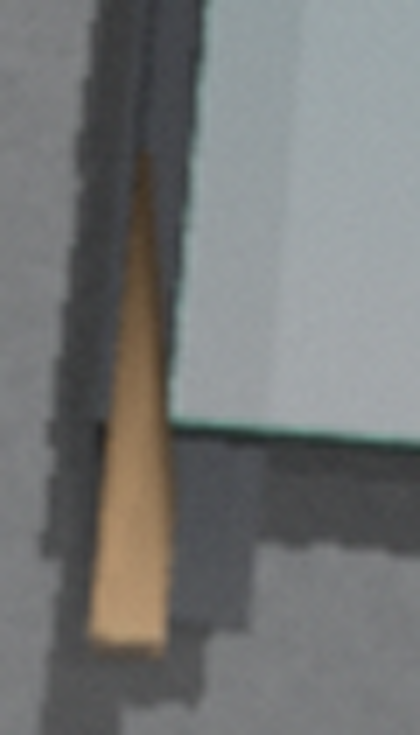

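The glass end moved about 0.9 px, roughly 2 mm to the right, so the rubber is fully taken up. The wedge lies along the leg. I'll hand the job in.

```bash
python3 - <<'E'
from station import bot
print(bot.finish_job()); print(bot.read_state()["time_s"])
E
```

```text
the job is handed in; nothing more can be done
None
the job is handed in; nothing more can be done
```

The wedge is driven home and holds the glass tight, and the mallet is back on the bench. I handed the job in at about 24 s. The one thing that went wrong was the hand push, which went over its 5 N limit.

**What I did:** I slid the oak wedge thin end first along the steel leg until it bit, about 62 mm in. I let go, then tapped it in with the far mallet in steps of about 3 mm at roughly 30 mm/s. I laid the mallet down near where it had been and moved the gripper clear.

**Last checks:**
- **Wedge depth:** it went in about 12 mm past the bite. A further push of about 20 N did not move it, and the side pictures before and after that push match to within 0.1 px.
- **Glass:** its left end moved about 2 mm to the right, which matches the rubber being fully taken up. The mallet never came near the glass.
- **Mallet force:** the highest reading was about 22 N at the end of a tap. I only had readings at the end of each move, so a short peak within a move would not show.
- **Other objects:** the canister and scraper are where they were. The bowl shifted at most about 0.6 mm in the pictures, probably carried by the moving panel.

**What went wrong:** I sent three hand pushes in one batch, so the wrist force briefly read about 10 N instead of 5 N. I eased the wedge back about 4 mm and re-seated it at about 4 N before letting go.

**Disagreement:** where the wedge touched the leg suggested a wider slot and a bite near 72 mm, but it bit at about 62 mm. Slot-position error or the wedge sitting slightly off the leg would explain this.

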